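Shut the open air cock snugly and bleed the line

TASK

One of the four cocks on the air manifold has been left open: its bar handle points along its hose tail while the others stand across. Turn that handle clockwise until you feel it meet its seat and nip it up snug, but do not overtighten it, and do not brush the handles beside it. Then, with that cock still shut, push the bleed button at the end of the manifold fully in for a moment and let everything go; leave the tins and other things round about where they are.

Things in the scene. Friction and masses are not known exactly. Their poses are not given: they have to be found in the camera images.
- manifold: Fixed aluminium air manifold, a bar 320 mm long (y), 56 wide on a 92 mm foot plate, top 34 mm above the counter. Origin: centre of its underside; x points away from the hose tails, z up. Four brass cocks stand on it at x = 0, y = 112, 52, -8, -68 mm, in an order that changes; bleed button at y = -132. Before each cock a brass hose tail juts to x = -54, 19 mm up.
- handle_a (a joint): Angle (rad) of the open cock's handle: 0 = bar along its hose tail (manifold x), grows clockwise seen from above (to shut), range 0 to 1.75, starts at 0 to 0.2. Dry friction of 0.12 N m resists it and holds it where left. The seat is met somewhere from 0.9 to 1.4 rad, not known beforehand.
- handle_a_grip (a point): On the turning axis of the open cock's handle, 72 mm above the counter; turns with it, x along the bar, z up. The handle: a black upright bar 38 mm long (x), 13 thick (y), from 16 mm below to 13 mm above this point, on a black disc 32 mm across and 6 thick, whose underside is 50 mm above the counter, on a brass bonnet 42 mm across.
- valve_a: The open cock. Origin on its axis at the manifold's top face, axes as the manifold's. A sprung seat hidden in it adds 2 N m per rad past first touch: a seat load of 0.10 to 0.30 N m on top of the friction is snug (0.05 to 0.15 rad past touch), over 0.35 N m (0.175 rad) is overtightened. Let go, the handle springs back only until the seat load equals the friction.
- telltale (a point): Tip of the open cock's steel telltale pin, 6 mm across, in a brass gland 26.5 mm from the cock's axis on the side away from the hose tail; 49 mm above the counter, 0.5 mm above the gland, while the seat is unloaded. It rises 1.25 mm per 0.1 N m of seat load: 1.25 to 3.75 mm is snug, over 4.4 mm overtightened.
- valve_b: A neighbouring cock, already shut: same bonnet and handle as the open one, its bar 0.95 to 1.35 rad round from its hose tail. Origin: on its axis at the manifold's top face, axes as the manifold's. Its handle and bonnet reach 51 mm above the origin and 21 mm from the axis. Must not be brushed.
- valve_c: Another neighbouring cock like valve_b, already shut.
- valve_d: Another neighbouring cock like valve_b, already shut.
- bleed (a joint): Travel (m) of the bleed button, 0 out, 0.006 fully in; a spring pushes it out, 5 N when fully in. It returns when let go.
- bleed_top (a point): Centre of the top of the bleed button, a steel disc 24 mm across in a dark steel housing, pressed straight down; it moves with the button.
- ink_tin_1: Loose round ink tin with a dark rim, 69 mm across, 53 mm tall, behind the manifold; origin at the centre of its underside. A bystander.
- ink_tin_4: Loose round tin with a cream rim, 53 mm across, 61 mm tall, behind the manifold; origin at the centre of its underside. A bystander.
- tape_roll: Loose roll of tape lying flat, 93 mm across, 24 mm tall, behind the manifold; origin at the centre of its underside. A bystander.
- rub_block: Loose grey rubbing block, 22 x 70 x 22 mm, behind the manifold; origin at the centre of its underside. A bystander.

How it is judged:
By the outcome, as a careful person would: the job done as asked, in the order asked, and still so for the second after the job is handed in, with the robot touching nothing.
It also fails if it takes over 64 s, if anything falls off the work surface, if the arm or the gripper's body presses on something with over 40 N, if the wrist force passes 120 N, or if a joint passes its speed limit or range.

ROBOT

A 6-joint arm with a two-finger parallel gripper is mounted at the origin on a cart in front of the work surface, level with it; the furniture and walls round the work are solid. World frame = base frame: x ahead of the robot, y to its left, z up, the work surface at z = 0. Lengths are in mm, angles in rad, forces in N, time in s.
With the tool pointing down it reaches from about 300 to 775 mm from the base axis. Payload 14.6 kg.
Tool frame: the origin (TCP) lies between the finger pads; the fingertips stand 25 mm ahead of it and the grasp point (between the pads) lies 6 mm ahead of it; z points along the fingers, y is the line along which they close (so a half turn about z gives the same grasp; the last joint's range is limited). The gripper opens to 94 mm and grips with 3 to 60 N. Pads are 16 mm wide; open, the fingers measure 119 mm over their backs; the gripper's body (75 mm by 177 mm) begins 78 mm behind the grasp point.
Start: joints at [1.052, 0.3, 1.521, -0, 1.321, -0.067], TCP at [240.118, 494.806, 230.446] pointing down, gripper open.
Joint ranges: [-3.03, 3.03], [-0.79, 2.21], [0.23, 2.52], [-1.04, 4.18], [0, 3.07], [-2.55, 2.55]. Speed limits (rad/s): [2.22, 2.22, 2.57, 3.14, 3.14, 3.14].

INTERFACE

Orientations are given as [roll, pitch, yaw] about the fixed x, y, z axes, in that order (R = Rz(yaw) Ry(pitch) Rx(roll)).
In Python, from cell import manip gives the robot as it stands. The module is installed in compiled form; this text tells all that it offers.
- The arm moves only by the tool step_arm, never from a script. Its argument "series" is one flat list of numbers, 5 for each row, row after row: the shift along the world's x, y, z in mm, then the turn about the world's z in rad, then the closure, from 0 (fully open) to 1 (shut). In form: [dx, dy, dz, spin, jaw, dx, dy, dz, spin, jaw, ...]. A call has 1 to 20 rows; each row shifts and turns the commanded pose from where the row before left it; what a row does not reach is not made up. A row lasts 1/8 s, in which the tool goes at most 62.5 mm and 10.7 degrees, less where a joint would pass 70% of its speed; a pose out of reach is approached as far as the arm can. A call is refused whole if a number of a shift passes 62.5 or a number of a turn 0.188, either way. A call with a gripper value outside its range is refused whole. The fingers move at their own pace and stop on an object; "squeeze" is the grip in N (left out, the last holds). Time passes only in rows, so rows that do not move let the fingers close. It gives the time, the measured TCP pose, the force, the opening and the grip force at its end, in the units of the state.
- manip.read_state(): the state, without advancing time (a new reading comes with each control period).
- manip.camera(name): name is "scene" or "side" or "wrist"; returns (picture, depth): 420x560x3 uint8, blue, green, red; 420x560 float32, mm along the optical axis (not along the pixel's ray), 0 where there is no reading.
- manip.camera_info(name): a dict with "fovy" (degrees; the focal length in pixels is half the picture's height over the tangent of half this angle, whatever the lens; pixels are square), "cx", "cy" (the principal point, pixels), "k1" (the pictures are not rectified: a ray, as slopes to the right and down, at radius r is drawn at 1 + k1 r^2 times it, then the intrinsics apply), "eye" and "orientation" of the camera in the world. Camera axes: x right, y down, z forward; pixel columns grow to the right and rows downward; lengths in mm; the calibration is good to about 2 mm. A picture is of the moment at which its call begins: read the wrist's pose just before it. camera_info takes no time and is no camera call; for the wrist camera it gives the pose at the moment of the call.
- manip.sign_off(): hands the job in; it is judged then, once.
The state is a dict: "clock": time; "joints": joint angles; "qd": joint speeds; "effort": joint torques, N m; "eef_pos": TCP position; "eef_rot": TCP orientation; "wrist_force": force on the tool from outside, world axes, zero at the start; "moment": the same for the moment, N m; "finger_gap": finger opening in mm; "finger_force": force on a finger pad.
Only numpy, scipy, OpenCV 4.12 (cv2) and the standard library are available. Lean on these libraries where they do the work, as an engineer would, in place of code of your own. Each camera call takes 0.05 s, during which the arm holds its last target. There are 200 camera calls.

## Working session

There is one attempt and no reset: what is moved stays moved. The work goes in short steps, Python scripts to look and compute and a tool call to move; the robot and the scene stay as the last step left them, time stands still between calls to the robot, and variables do not carry over. Pictures are saved under pics/ and viewed, at most 10 in all, crops included, and the job is handed in when it is done.

Besides the shell and the picture viewer there is one more tool, called after ">>>" as a command line: name --argument value ..., lists and objects as JSON in quotes. step_arm: Moves the arm, as the interface text tells. Its arguments: {"type":"object","properties":{"series":{"type":"array"},"squeeze":{"type":"number"}},"required":["series"]}

```bash
mkdir -p pics; cat > h.py <<'E'
import numpy as np, cv2
from cell import manip
from scipy.spatial.transform import Rotation as R
def Rm(o):
    o=np.array(o,float)
    return o if o.shape==(3,3) else R.from_euler('xyz',o).as_matrix()
def ray(info,u,v,shape=(420,560)):
    f=shape[0]/2/np.tan(np.radians(info['fovy'])/2)
    d=np.array([(u-info['cx'])/f,(v-info['cy'])/f]); p=d.copy()
    for _ in range(20): p=d/(1+info['k1']*(p@p))
    return Rm(info['orientation'])@np.array([p[0],p[1],1])
def onplane(info,u,v,z):
    r=ray(info,u,v); e=np.array(info['eye']); return e+r*(z-e[2])/r[2]
def atdepth(info,u,v,d):
    return np.array(info['eye'])+ray(info,u,v)*d
def proj(info,P):
    f=210/np.tan(np.radians(info['fovy'])/2)
    c=Rm(info['orientation']).T@(np.array(P,float)-info['eye']); p=c[:2]/c[2]; p=p*(1+info['k1']*(p@p))
    return f*p+[info['cx'],info['cy']]
E
python3 - <<'E'
from h import *
print(manip.read_state())
for n in ("scene","side","wrist"):
    i=manip.camera_info(n);print(n,i)
    p,d=manip.camera(n);cv2.imwrite(f'pics/{n}0.png',p);np.save(f'pics/{n}0.npy',d)
E
```

```text
{'clock': 0.0, 'joints': array([ 1.05241253e+00,  3.00491003e-01,  1.52162629e+00, -8.00341674e-06,
        1.32069713e+00, -6.66020832e-02]), 'qd': array([-0.00127787,  0.00045475,  0.00032221, -0.00014731,  0.00021448,
       -0.00133185]), 'effort': array([ 1.50353237e-03, -5.31818891e+01, -3.52721822e+01,  7.08759623e-02,
        2.45482719e-02, -1.26938030e-04]), 'eef_pos': array([239.99360714, 494.59742108, 229.85627525]), 'eef_rot': array([-3.14037308e+00, -7.35769741e-05,  2.68981288e+00]), 'wrist_force': array([-0.59272395, -0.43730597, -0.15418927]), 'moment': array([ 0.04386169,  0.02571241, -0.06442677]), 'finger_force': 0.0, 'finger_gap': 93.73743647387377}
scene {'fovy': 51.66744837253283, 'cx': 281.7534557347508, 'cy': 211.2848540643239, 'k1': -0.11658319812727734, 'eye': array([ 257.38884809, -521.40729434,  712.34999285]), 'orientation': array([-2.44536124, -0.01497794, -0.71917856])}
side {'fovy': 52.72008053274577, 'cx': 280.7678206723305, 'cy': 213.58801075494145, 'k1': -0.13391665050514912, 'eye': array([1055.69517928, -420.25270929,  727.06208256]), 'orientation': array([-2.47958001,  0.00883598,  0.9002405 ])}
wrist {'fovy': 66.60761445693441, 'cx': 276.56675733651826, 'cy': 208.20598615919434, 'k1': -0.04868572992349512, 'eye': array([176.01622066, 525.30458025, 383.89882651]), 'orientation': array([2.89370550e+00, 1.29836650e-03, 1.11783852e+00])}
```

View pics/scene0.png

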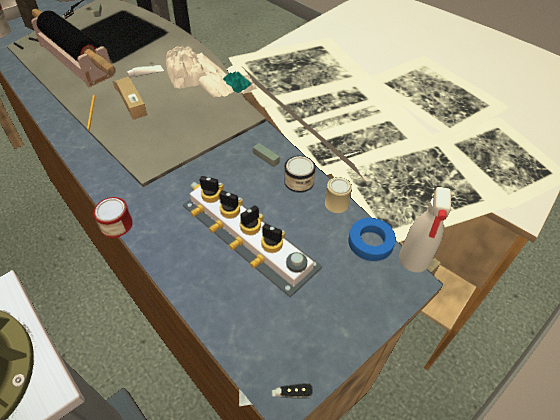

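View pics/side0.png

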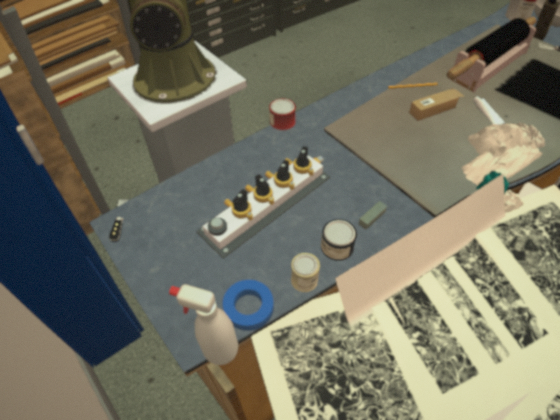

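The scene view shows the manifold with cocks at about (210,188), (229,204), (250,219) and (272,236), and the button at (296,260). The tins and tape lie behind it. Next I'll enlarge the cocks.

```bash
python3 - <<'E'
from h import *
i=manip.camera_info("scene");s=manip.camera_info("side")
for u,v,z in [(210,181,84),(229,197,84),(250,212,84),(272,229,84),(296,257,45),(264,154,22),(300,160,53),(339,184,61),(372,238,24)]: print('sc',onplane(i,u,v,z).round(0))
for u,v,z in [(240,197,84),(263,181,84),(284,167,84),(303,154,84),(217,226,45)]: print('sd',onplane(s,u,v,z).round(0))
a=cv2.imread('pics/scene0.png')[165:305,175:325];b=cv2.imread('pics/side0.png')[135:255,190:335]
a=cv2.resize(a,(400,373),interpolation=2);b=cv2.resize(b,(400,331),interpolation=2)
o=np.zeros((373,800,3),np.uint8);o[:,:400]=a;o[:331,400:]=b;cv2.imwrite('pics/z.png',o)
E
```

```text
sc [553.  21.  84.]
sc [556. -39.  84.]
sc [564. -95.  84.]
sc [ 569. -153.   84.]
sc [ 580. -208.   45.]
sc [729.  64.  22.]
sc [756. -28.  53.]
sc [ 763. -140.   61.]
sc [ 735. -264.   24.]
sd [ 576. -150.   84.]
sd [570. -89.  84.]
sd [566. -31.  84.]
sd [561.  26.  84.]
sd [ 580. -214.   45.]
```

View pics/z.png

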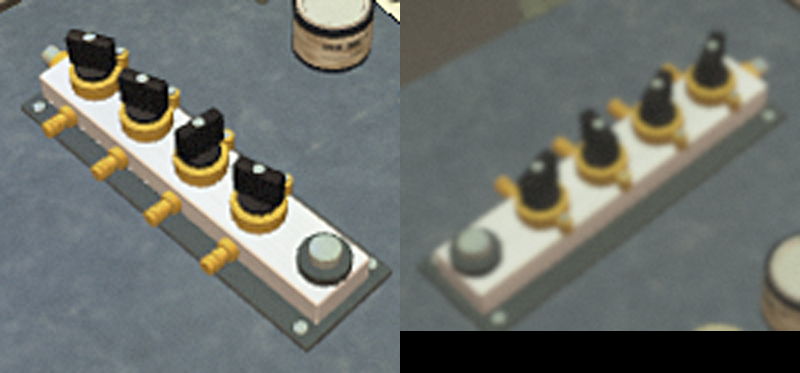

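The third cock from the far end, near (567,-92), is open: its bar lies along its tail. I'll go above it for a close look.

>>> step_arm --series '[27, -49, 0, 0.0375, 0.6, 27, -49, 0, 0.0375, 0.6, 27, -49, 0, 0.0375, 0.6, 27, -49, 0, 0.0375, 0.6, 27, -49, 0, 0.0375, 0.6, 27, -49, 0, 0.0375, 0.6, 27, -49, 0, 0.0375, 0.6, 27, -49, 0, 0.0375, 0.6, 27, -49, 0, 0.0375, 0.6, 27, -49, 0, 0.0375, 0.6, 27, -49, 0, 0.0375, 0.6, 27, -49, 0, 0.0375, 0.6, 0, 0, 0, 0, 0.6, 0, 0, 0, 0, 0.6]' --squeeze 50

```text
clock: 1.9
eef_pos: [563.8, -92.9, 230.0]
eef_rot: [3.141, -0.001, 3.139]
wrist_force: [0.1, 1.0, -0.3]
finger_gap: 37.6
finger_force: 0.0
```

```bash
python3 - <<'E'
from h import *
s=manip.read_state();print(s['clock'],s['eef_pos'],s['eef_rot'],s['finger_gap'],s['joints'])
i=manip.camera_info("wrist");p,d=manip.camera("wrist");cv2.imwrite('pics/w1.png',p);np.savez('pics/w1.npz',d=d,eye=i['eye'],o=i['orientation'])
print(i['eye'])
# expected
for P in [(567,-92,85),(567,-92,34),(580,-211,45)]: print(proj(i,P))
E
```

```text
1.9 [563.80296753 -92.87457587 230.01383519] [ 3.14128549e+00 -9.02787782e-04  3.13932572e+00] 37.59239162858675 [-2.27401674e-01  3.48538476e-01  1.45789754e+00  1.00635283e-04
  1.33610521e+00 -1.79595438e+00]
[492.70042055 -93.32438478 384.05963177]
[278.05540712 207.05866947]
[277.82729159 196.06840543]
[169.85795279 210.13773031]
```

View pics/w1.png

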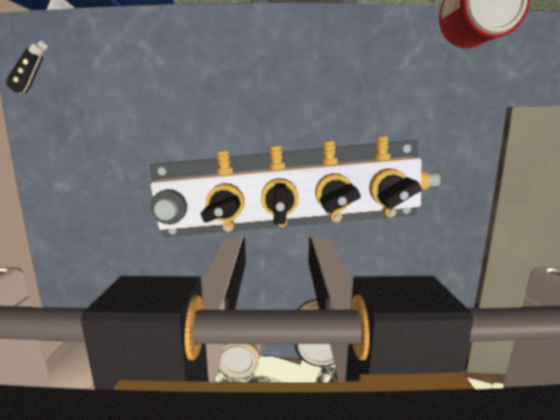

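The wrist view shows the open cock at about (280,200), with its bar along its tail. The button is at (169,208), with neighbours at (225,205) and (338,193). Next I'll get the bar geometry from depth.

```bash
cat >> h.py <<'E'
def cloud(info,d):
    f=210/np.tan(np.radians(info['fovy'])/2)
    v,u=np.mgrid[0:420,0:560]
    K=np.array([[f,0,info['cx']],[0,f,info['cy']],[0,0,1]])
    pts=np.stack([u,v],-1).reshape(-1,1,2).astype(np.float64)
    n=cv2.undistortPoints(pts,K,np.array([info['k1'],0,0,0.])).reshape(-1,2)
    c=np.c_[n,np.ones(len(n))]*d.reshape(-1,1)
    return (c@Rm(info['orientation']).T+np.array(info['eye'])).reshape(420,560,3)
E
python3 - <<'E'
from h import *
i=manip.camera_info("wrist");p=cv2.imread('pics/w1.png');d=np.load('pics/w1.npz')['d']
C=cloud(i,d)
g=p.max(2)
for nm,u,v in [('d',222,205),('open',280,202),('c',338,195),('b',397,190)]:
    m=np.zeros((420,560),bool);m[v-32:v+32,u-28:u+28]=1
    k=m&(C[...,2]>76)&(C[...,2]<95)&(d>0)
    P=C[k];c,(w,h),a=cv2.minAreaRect(P[:,:2].astype(np.float32))
    e=np.linalg.eigh(np.cov(P[:,:2].T))[1][:,1]
    print(nm,k.sum(),'rect',np.round(c,1),round(w,1),round(h,1),round(a,1),'mean',P.mean(0).round(1),'ang',np.arctan2(e[1],e[0]).round(3))
    hs=cv2.cvtColor(p,cv2.COLOR_BGR2HSV);y=m&(hs[...,0]>12)&(hs[...,0]<32)&(hs[...,1]>140)&(hs[...,2]>90)
    kk=y&(C[...,2]>38)&(C[...,2]<53); Q=C[kk];c,r=cv2.minEnclosingCircle(Q[:,:2].astype(np.float32)); print('  bonnet',np.round(c,1),round(r,1),Q[:,2].max().round(1))
m=np.zeros((420,560),bool);m[190:228,150:188]=1
P=C[m];print(np.percentile(P[:,2],[50,80,90,99]).round(1))
t=P[:,2]>np.percentile(P[:,2],97)-3;print('button',P[t].mean(0).round(1),np.ptp(P[t],axis=0).round(1))
# manifold top white
w=(g>180)&(C[...,2]>28)&(C[...,2]<40);lab=cv2.connectedComponentsWithStats(w.astype(np.uint8));j=1+lab[2][1:,4].argmax();P=C[lab[1]==j]
print('top',cv2.minAreaRect(P[:,:2].astype(np.float32)),P[:,2].mean())
E
```

```text
d 532 rect [ 571.7 -149.5] 13.4 38.0 21.6 mean [ 570.6 -149.    84.2] ang 1.933
  bonnet [ 575.2 -147.5] 24.1 52.4
open 508 rect [566.1 -90.1] 12.7 37.4 89.7 mean [565.3 -90.1  84.5] ang 3.107
  bonnet [571.4 -89.5] 25.3 53.0
c 563 rect [561.1 -30.3] 13.3 38.1 25.9 mean [560.1 -31.   83.9] ang 2.026
  bonnet [564.9 -31.2] 24.0 52.7
b 597 rect [555.5  29. ] 13.6 38.7 33.0 mean [554.7  28.   83.7] ang 2.135
  bonnet [560.1  27.5] 24.5 52.7
[45.8 55.  56.  57.2]
button [ 575.8 -210.9   60.4] [ 96.  131.8 330.4]
top ((561.8284912109375, -76.12376403808594), (62.503448486328125, 314.1745910644531), 5.265119552612305) 33.76865377101321
```

>>> step_arm --series '[2.3, 2.8, -25, 0, 0.6, 0, 0, -40, 0, 0.6, 0, 0, -40, 0, 0.6, 0, 0, -30, 0, 0.6, 0, 0, -9, 0, 0.6, 0, 0, 0, 0, 0.6, 0, 0, 0, 0, 0.6]'

```text
clock: 2.82
eef_pos: [567.0, -90.3, 88.0]
eef_rot: [-3.141, 0.002, 3.14]
wrist_force: [-0.0, -0.3, -0.4]
finger_gap: 37.4
finger_force: 0.0
```

>>> step_arm --series '[0, 0, -2, 0, 1, 0, 0, 0, 0, 1, 0, 0, 0, 0, 1, 0, 0, 0, 0, 1, 0, 0, 0, 0, 1, 0, 0, 0, 0, 1]' --squeeze 50

```text
clock: 3.58
eef_pos: [566.5, -89.8, 84.7]
eef_rot: [3.141, 0.0, 3.14]
wrist_force: [-0.0, 6.1, 2.2]
finger_gap: 12.8
finger_force: 49.9
```

```bash
cat > st.py <<'E'
from h import *
for _ in range(1):
    s=manip.read_state();print(s['clock'],s['eef_pos'].round(2),'yaw',s['eef_rot'].round(4),'F',s['wrist_force'].round(2),'M',s['moment'].round(3),'gap',round(s['finger_gap'],2),round(s['finger_force'],1))
E
python3 st.py
```

```text
3.575 [566.49 -89.84  84.67] yaw [3.1408e+00 1.0000e-04 3.1400e+00] F [-0.    6.08  2.21] M [ 0.992  0.162 -0.055] gap 12.79 49.9
```

>>> step_arm --series '[0, 0.5, 0, -0.1, 1, 0, 0, 0, -0.1, 1, 0, 0, 0, -0.1, 1, 0, 0, 0, -0.1, 1, 0, 0, 0, -0.1, 1]'

```text
clock: 4.2
eef_pos: [566.5, -89.8, 84.7]
eef_rot: [3.141, 0.0, 2.637]
wrist_force: [-1.1, 2.0, 1.6]
finger_gap: 12.6
finger_force: 50.0
```

```bash
python3 st.py
```

```text
4.2 [566.5  -89.75  84.65] yaw [3.1414e+00 1.0000e-04 2.6368e+00] F [-1.08  2.04  1.55] M [0.35  0.12  0.127] gap 12.64 50.0
```

>>> step_arm --series '[0, 0, 0, -0.1, 1, 0, 0, 0, -0.05, 1, 0, 0, 0, -0.03, 1, 0, 0, 0, -0.03, 1]'

```text
clock: 4.7
eef_pos: [566.5, -89.8, 84.7]
eef_rot: [3.141, 0.0, 2.429]
wrist_force: [-0.3, 3.9, 3.6]
finger_gap: 12.4
finger_force: 50.0
```

```bash
python3 st.py
```

```text
4.7 [566.51 -89.79  84.66] yaw [3.1414e+00 1.0000e-04 2.4289e+00] F [-0.3   3.88  3.56] M [0.515 0.236 0.155] gap 12.44 50.0
```

>>> step_arm --series '[0, 0, 0, -0.04, 1, 0, 0, 0, -0.02, 1]'

```text
clock: 4.95
eef_pos: [566.5, -89.8, 84.6]
eef_rot: [3.141, 0.0, 2.369]
wrist_force: [-0.5, 2.9, 4.4]
finger_gap: 12.5
finger_force: 50.0
```

```bash
python3 st.py
```

```text
4.95 [566.5  -89.81  84.64] yaw [3.1414e+00 1.0000e-04 2.3690e+00] F [-0.53  2.94  4.38] M [0.535 0.326 0.224] gap 12.48 50.0
```

>>> step_arm --series '[0, 0, 0, -0.02, 1, 0, 0, 0, -0.02, 1]'

```text
clock: 5.2
eef_pos: [566.5, -89.8, 84.6]
eef_rot: [3.141, 0.0, 2.329]
wrist_force: [-1.3, 4.4, 5.2]
finger_gap: 12.7
finger_force: 50.0
```

```bash
python3 st.py
```

```text
5.2 [566.48 -89.8   84.64] yaw [3.1414e+00 1.0000e-04 2.3293e+00] F [-1.29  4.41  5.16] M [0.544 0.401 0.258] gap 12.74 50.0
```

>>> step_arm --series '[0, 0, 0, -0.02, 1, 0, 0, 0, -0.02, 1]'

```text
clock: 5.45
eef_pos: [566.5, -89.8, 84.7]
eef_rot: [3.141, 0.0, 2.289]
wrist_force: [-1.1, 3.4, 5.6]
finger_gap: 12.9
finger_force: 50.1
```

```bash
python3 st.py
```

```text
5.45 [566.49 -89.84  84.66] yaw [3.1415e+00 1.0000e-04 2.2894e+00] F [-1.14  3.4   5.56] M [0.527 0.353 0.341] gap 12.89 50.1
```

Moment is climbing, so I'll check the telltale and handle visually.

```bash
python3 - <<'E'
from h import *
M=[]
for k in range(6):
    i=manip.camera_info("wrist");p,d=manip.camera("wrist");M.append(manip.read_state()['moment'])
print(np.round(M,3)[:,2])
cv2.imwrite('pics/w2.png',p)
n=np.array([np.cos(.09),np.sin(.09),0]);T=np.array([566.3,-90,49])+26.5*n
u=proj(i,T);print(u,d[int(u[1])-3:int(u[1])+4,int(u[0])-3:int(u[0])+4].round(0))
np.savez('pics/w2.npz',d=d,eye=i['eye'],o=i['orientation'])
cv2.circle(p,tuple(int(x) for x in u),9,(0,0,255),1)
cv2.imwrite('pics/w2b.png',p)
E
```

```text
[0.262 0.211 0.285 0.217 0.218 0.171]
[310.40208385 266.05257987] [[150. 150. 151. 150. 150. 150. 150.]
 [147. 149. 148. 149. 149. 148. 148.]
 [147. 147. 147. 147. 147. 147. 147.]
 [146. 147. 146. 146. 147. 148. 148.]
 [147. 146. 145. 145. 146. 145. 145.]
 [143. 145. 145. 146. 145. 146. 144.]
 [143. 144. 142. 144. 144. 144. 143.]]
```

View pics/w2b.png

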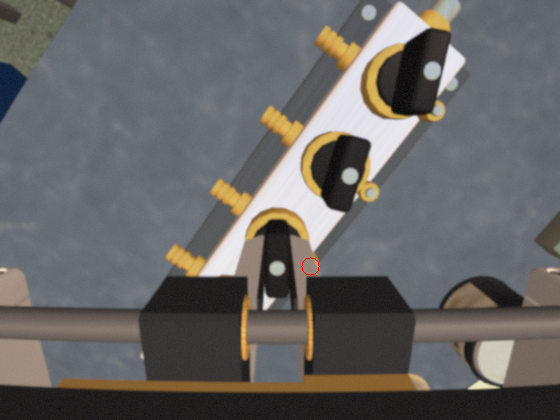

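The telltale is hidden behind the right finger, and moment noise is about 0.04. I'll average readings and go in small steps.

```bash
cat > av.py <<'E'
from h import *
M=[]
for k in range(14):
    manip.camera("side");s=manip.read_state();M.append(s['moment'])
M=np.array(M);print(s['clock'],'yaw',s['eef_rot'][2].round(4),'M',M.mean(0).round(3),'+-',(M.std(0)[2]/14**.5).round(3),s['wrist_force'].round(1))
E
python3 av.py
```

```text
6.45 yaw 2.29 M [0.539 0.38  0.221] +- 0.006 [-1.   2.9  5.8]
```

>>> step_arm --series '[0, 0, 0, -0.02, 1, 0, 0, 0, 0, 1]'

```text
clock: 6.7
eef_pos: [566.5, -89.8, 84.7]
eef_rot: [3.141, 0.0, 2.27]
wrist_force: [-1.5, 3.7, 5.4]
finger_gap: 12.4
finger_force: 50.0
```

```bash
python3 av.py
```

```text
7.4 yaw 2.27 M [0.532 0.382 0.251] +- 0.005 [-1.6  3.5  6. ]
```

>>> step_arm --series '[0, 0, 0, -0.02, 1, 0, 0, 0, 0, 1]'

```text
clock: 7.65
eef_pos: [566.5, -89.8, 84.7]
eef_rot: [3.141, 0.0, 2.25]
wrist_force: [-1.2, 2.6, 6.3]
finger_gap: 12.9
finger_force: 50.0
```

```bash
python3 av.py
```

```text
8.35 yaw 2.25 M [0.521 0.4   0.285] +- 0.006 [-0.8  3.5  5.8]
```

>>> step_arm --series '[0, 0, 0, -0.02, 1, 0, 0, 0, 0, 1]'

```text
clock: 8.6
eef_pos: [566.5, -89.8, 84.7]
eef_rot: [3.141, 0.0, 2.23]
wrist_force: [-2.1, 3.5, 5.1]
finger_gap: 12.6
finger_force: 50.1
```

```bash
python3 av.py
```

```text
9.3 yaw 2.2301 M [0.513 0.427 0.3  ] +- 0.009 [-1.1  2.8  5.6]
```

>>> step_arm --series '[0, 0, 0, 0, 0.66, 0, 0, 0, 0, 0.66, 0, 0, 0, 0, 0.66, 0, 0, 20, 0, 0.66, 0, 0, 30, 0, 0.66, -10, 0, 50, 0, 0.66, -20, 0, 40, 0, 0.66, 0, 0, 0, 0, 0.66, 0, 0, 0, 0, 0.66]'

```text
clock: 10.42
eef_pos: [536.3, -89.9, 223.6]
eef_rot: [-3.141, -0.001, 2.23]
wrist_force: [0.4, 0.5, -0.5]
finger_gap: 31.9
finger_force: 0.0
```

```bash
python3 - <<'E'
from h import *
s=manip.read_state();print(s['clock'],s['eef_pos'],s['eef_rot'],s['finger_gap'],s['moment'].round(3))
i=manip.camera_info("wrist");D=[]
for _ in range(8):
    p,d=manip.camera("wrist");D.append(d)
d=np.median(D,0);C=cloud(i,d);cv2.imwrite('pics/w3.png',p)
n=np.array([np.cos(.09),np.sin(.09),0]);yy=np.array([-n[1],n[0],0]);A=np.array([566.2,-90.1,0])
m=(C[...,2]>76)&(C[...,2]<95)&(np.hypot(C[...,0]-A[0],C[...,1]-A[1])<25)
P=C[m];print(m.sum(),cv2.minAreaRect(P[:,:2].astype(np.float32)));e=np.linalg.eigh(np.cov(P[:,:2].T))[1][:,1];print('ang',np.arctan2(e[1],e[0]))
for k in (1,0,-1,2):
    T=A+60*k*yy+26.5*n+[0,0,49];u=proj(i,T);print(k,u)
    q=np.hypot(C[...,0]-T[0],C[...,1]-T[1])<6; print('  z',np.sort(C[q][:,2])[-15:].round(1))
print('btn',proj(i,A-124*yy+[0,0,48]))
cv2.imwrite('pics/w3b.png',cv2.resize(p,(800,600),interpolation=2))
E
```

```text
10.425 [536.30156659 -89.90337326 223.59124798] [-3.14096985e+00 -6.64216913e-04  2.22966996e+00] 31.942496608580527 [ 0.022  0.024 -0.063]
490 ((566.1588134765625, -90.54193878173828), (12.9329833984375, 37.67641067504883), 43.595947265625)
ang 2.2862923817197096
1 [352.39143144 180.02186583]
  z [308.5 308.6 309.1 309.3 309.4 309.8 309.8 309.8 309.9 310.  310.  310.
 310.1 310.3 310.5]
0 [319.84326548 226.52151787]
  z [49.9 49.9 49.9 50.  50.  50.  50.  50.1 50.1 50.1 50.1 50.2 50.3 50.3
 50.4]
-1 [289.40843188 269.77910347]
  z [51.4 51.4 51.4 51.4 51.5 51.5 51.7 51.7 51.7 51.8 51.8 52.  52.1 52.1
 52.2]
2 [386.93833477 130.38695095]
  z [51.3 51.3 51.3 51.4 51.4 51.4 51.4 51.4 51.4 51.4 51.5 51.6 51.6 51.6
 51.9]
btn [239.80700979 300.94167074]
```

View pics/w3b.png

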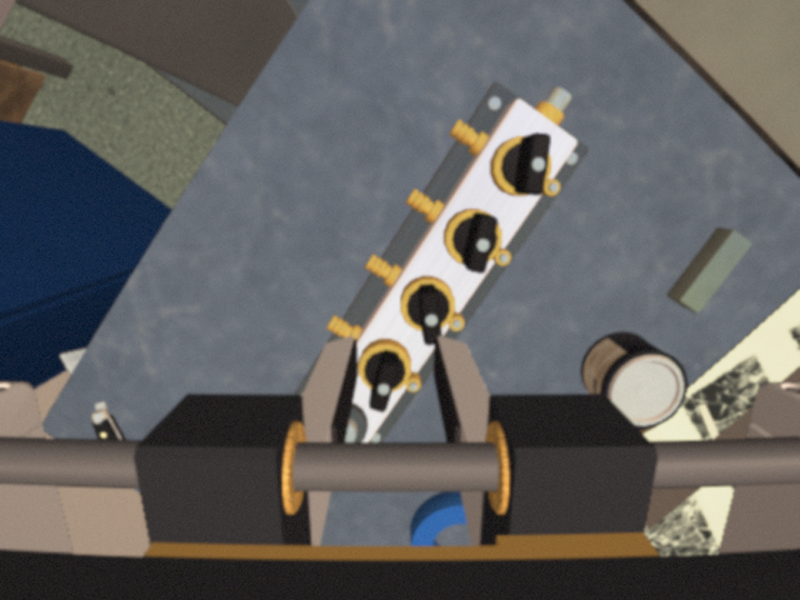

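The handle is released and its bar has moved round to about 0.9 rad; its telltale is at about (457,323) in the enlarged view. I'll take a closer measurement of it.

>>> step_arm --series '[41, -15, 0, 0, 0.66, 41, -15, -24, 0, 0.66, 0, 0, -40, 0, 0.66, 0, 0, -40, 0, 0.66, 0, 0, 0, 0, 0.66, 0, 0, 0, 0, 0.66]'

```text
clock: 11.58
eef_pos: [619.1, -120.0, 122.3]
eef_rot: [3.14, 0.002, 2.23]
wrist_force: [-0.2, -0.1, 1.1]
finger_gap: 31.9
finger_force: 0.0
```

```bash
cat > tt.py <<'E'
from h import *
i=manip.camera_info("wrist");D=[];I=[]
for _ in range(10):
    p,d=manip.camera("wrist");D.append(d);I.append(p.astype(float))
d=np.median(D,0);C=cloud(i,d);p=np.mean(I,0).astype(np.uint8)
np.savez('pics/tt.npz',d=d,p=p)
n=np.array([np.cos(.09),np.sin(.09),0]);yy=np.array([-n[1],n[0],0]);A=np.array([566.2,-90.1,0])
m=(C[...,2]>76)&(C[...,2]<95)&(np.hypot(C[...,0]-A[0],C[...,1]-A[1])<26)
P=C[m];print(m.sum(),P[:,2].mean(),cv2.minAreaRect(P[:,:2].astype(np.float32)));e=np.linalg.eigh(np.cov(P[:,:2].T))[1][:,1];print('PCA',np.arctan2(e[1],e[0]))
s=cv2.cvtColor(p,cv2.COLOR_BGR2HSV)
for k in (1,0,-1):
    T=A+60*k*yy+26.5*n+[0,0,49];u=proj(i,T)
    q=np.hypot(C[...,0]-T[0],C[...,1]-T[1])<8
    pin=q&(s[...,1]<70)&(s[...,2]>90)&(C[...,2]>44); gl=q&(s[...,1]>120)&(C[...,2]>44)&(C[...,2]<53)
    print(k,u.round(1),'pin',pin.sum(),np.median(C[pin],0).round(2) if pin.any() else '','gland',gl.sum(),np.percentile(C[gl][:,2],[25,50,75,90]).round(2) if gl.any() else '')
    x,y=int(u[0]),int(u[1])
w=(p.min(2)>150)&(C[...,2]>28)&(C[...,2]<40);print('top z',np.median(C[w][:,2]))
o=[]
for k in (1,0,-1):
    T=A+60*k*yy+26.5*n+[0,0,49];x,y=proj(i,T).astype(int);x=np.clip(x,25,534);y=np.clip(y,25,394)
    o.append(cv2.resize(p[y-25:y+25,x-25:x+25],(260,260),interpolation=0))
cv2.imwrite('pics/tt.png',np.hstack(o))
E
python3 tt.py
```

```text
1403 84.57493911640532 ((566.4988403320312, -90.41011047363281), (13.215133666992188, 37.92192459106445), 43.56855010986328)
PCA 2.3340571813008952
1 [323.1  94.7] pin 70 [587.41 -28.19  51.42] gland 156 [47.8  48.21 48.65 50.05]
0 [275.5 169.1] pin 57 [592.58 -87.99  49.95] gland 142 [47.83 48.16 48.49 49.77]
-1 [232.6 236.5] pin 38 [ 597.25 -146.85   51.38] gland 103 [47.3  48.2  48.61 50.01]
top z 34.1339781760806
```

View pics/tt.png

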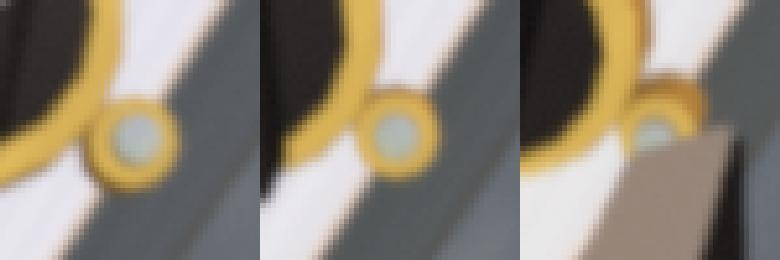

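The close view shows the open cock's pin about 1.3 to 1.8 mm proud of its gland. The neighbours' pins stand at about 51.4. I'll check the moment zero to be sure of the peak load.

```bash
python3 av.py; python3 - <<'E'
from h import *
z=np.load('pics/w1.npz');i=manip.camera_info("wrist");i=dict(i);i['eye']=z['eye'];i['orientation']=z['o']
C=cloud(i,z['d']);s=cv2.cvtColor(cv2.imread('pics/w1.png'),cv2.COLOR_BGR2HSV)
n=np.array([np.cos(.09),np.sin(.09),0]);yy=np.array([-n[1],n[0],0]);A=np.array([566.2,-90.1,0])
for k in (1,0,-1,2):
    T=A+60*k*yy+26.5*n
    q=np.hypot(C[...,0]-T[0],C[...,1]-T[1])<3; print(k,q.sum(),C[q][:,2].mean().round(2),np.sort(C[q][:,2])[-8:].mean().round(2))
E
```

```text
12.775 yaw 2.2298 M [-0.035  0.019 -0.002] +- 0.005 [-0.6 -0.3 -0.9]
1 24 50.98 52.04
0 0 nan nan
-1 25 50.73 51.9
2 23 50.7 51.78<stdin>:7: RuntimeWarning: Mean of empty slice.
  ret = ret.dtype.type(ret / rcount)
```

The moment zero is true, so the peak seat load was about 0.18 N m. The settled value looks borderline, though, so I'll re-grip square to the bar and nip slightly more.

>>> step_arm --series '[-26.4, 15, 0, 0.05, 0.66, -26.4, 15, 0, 0.05, 0.66, 0, 0, 0, 0, 0.66, 0, 0, -20, 0, 0.66, 0, 0, -17, 0, 0.66, 0, 0, 0, 0, 0.66, 0, 0, 0, 0, 1, 0, 0, 0, 0, 1, 0, 0, 0, 0, 1, 0, 0, 0, 0, 1, 0, 0, 0, 0, 1]' --squeeze 60

```text
clock: 14.15
eef_pos: [566.2, -89.6, 84.0]
eef_rot: [3.14, 0.001, 2.33]
wrist_force: [5.1, 3.2, 0.1]
finger_gap: 12.7
finger_force: 59.9
```

```bash
python3 av.py
```

```text
14.85 yaw 2.3301 M [ 0.514 -0.71   0.177] +- 0.008 [ 4.   3.4 -0.7]
```

>>> step_arm --series '[0, 0, 0, -0.02, 1, 0, 0, 0, -0.02, 1, 0, 0, 0, 0, 1]'

```text
clock: 15.22
eef_pos: [566.2, -89.6, 84.0]
eef_rot: [3.14, 0.001, 2.29]
wrist_force: [4.4, 2.8, 0.0]
finger_gap: 12.4
finger_force: 59.9
```

```bash
python3 av.py
```

```text
15.925 yaw 2.2902 M [ 0.491 -0.698  0.221] +- 0.007 [ 4.6  2.9 -0.3]
```

>>> step_arm --series '[0.4, 0.3, 0, -0.02, 1, 0, 0, 0, -0.02, 1, 0, 0, 0, 0, 1]'

```text
clock: 16.3
eef_pos: [566.3, -89.6, 83.9]
eef_rot: [3.141, 0.001, 2.249]
wrist_force: [0.3, 2.0, 6.3]
finger_gap: 12.4
finger_force: 59.9
```

```bash
python3 av.py
```

```text
17.0 yaw 2.2493 M [ 0.249 -0.073  0.253] +- 0.008 [0.8 2.8 6.2]
```

>>> step_arm --series '[0.2, 0.1, 0, -0.02, 1, 0, 0, 0, 0, 1]'

```text
clock: 17.25
eef_pos: [566.3, -89.6, 83.9]
eef_rot: [3.142, 0.0, 2.229]
wrist_force: [-0.9, 1.5, 5.2]
finger_gap: 12.4
finger_force: 59.9
```

```bash
python3 av.py
```

```text
17.95 yaw 2.2294 M [0.127 0.234 0.288] +- 0.006 [-0.7  1.3  5.9]
```

>>> step_arm --series '[0, 0, 0, -0.015, 1, 0, 0, 0, -0.015, 1, 0, 0, 0, 0, 1]'

```text
clock: 18.32
eef_pos: [566.3, -89.6, 83.9]
eef_rot: [3.142, 0.0, 2.199]
wrist_force: [-0.8, 1.3, 6.3]
finger_gap: 12.3
finger_force: 59.9
```

```bash
python3 av.py
```

```text
19.025 yaw 2.1995 M [0.122 0.23  0.346] +- 0.009 [-0.4  1.8  6.9]
```

>>> step_arm --series '[0, 0, 0, 0, 0.66, 0, 0, 0, 0, 0.66, 0, 0, 0, 0, 0.66, 0, 0, 20, 0, 0.66, 0, 0, 18, 0, 0.66, 26.4, -15, 0, 0.03, 0.66, 26.4, -15, 0, 0, 0.66, 0, 0, 0, 0, 0.66, 0, 0, 0, 0, 0.66]'

```text
clock: 20.15
eef_pos: [618.5, -119.2, 121.4]
eef_rot: [-3.141, -0.0, 2.23]
wrist_force: [-0.8, -0.3, -0.1]
finger_gap: 32.0
finger_force: 0.0
```

```bash
python3 tt.py
```

```text
1403 83.91952818018603 ((565.96728515625, -90.3710708618164), (13.209125518798828, 37.918312072753906), 43.68462371826172)
PCA 2.3327515218040076
1 [323.4  96.5] pin 69 [587.   -28.14  50.82] gland 145 [47.26 47.49 47.84 49.25]
0 [275.6 171. ] pin 58 [592.07 -87.84  49.27] gland 137 [47.26 47.5  47.71 48.91]
-1 [232.6 238.4] pin 29 [ 596.31 -146.55   50.74] gland 84 [46.85 47.41 47.74 48.85]
top z 33.48660208251363
```

The handle settled at the same angle, which means friction is holding the seat load. Now the bleed button; I'll measure it from the earlier wrist view.

```bash
python3 - <<'E'
from h import *
z=np.load('pics/w1.npz');i=dict(manip.camera_info("wrist"));i['eye']=z['eye'];i['orientation']=z['o']
C=cloud(i,z['d']);B=np.array([577.4,-213.6])
r=np.hypot(C[...,0]-B[0],C[...,1]-B[1])
for a,b in [(0,5),(5,9),(9,12),(12,15),(15,18),(18,22)]:
    q=(r>=a)&(r<b);print(a,b,q.sum(),np.percentile(C[q][:,2],[10,50,90]).round(1))
q=(r<25)&(C[...,2]>53)&(C[...,2]<65);print(C[q].mean(0),cv2.minEnclosingCircle(C[q][:,:2].astype(np.float32)))
E
```

```text
0 5 68 [55.  55.7 56.6]
5 9 148 [54.9 55.7 56.6]
9 12 198 [48.2 54.3 55.8]
12 15 154 [45.  45.8 47.1]
15 18 243 [44.6 45.7 46.6]
18 22 398 [33.2 39.4 45.8]
[ 576.80559753 -212.86879137   55.40168409] ((577.0322875976562, -213.36856079101562), 11.784154891967773)
```

>>> step_arm --series '[0, 0, 15, 0, 1, -14, -31, 0, 0, 1, -14, -31, 0, 0, 1, -13.5, -32, 0, 0, 1, 0, 0, 0, 0, 1, 0, 0, -25, 0, 1, 0, 0, -22, 0, 1, 0, 0, 0, 0, 1, 0, 0, 0, 0, 1]' --squeeze 10

```text
clock: 21.78
eef_pos: [578.2, -213.3, 90.8]
eef_rot: [3.141, 0.001, 2.23]
wrist_force: [0.5, 0.2, 0.9]
finger_gap: 0.6
finger_force: 0.0
```

```bash
python3 st.py
```

```text
21.775 [ 578.22 -213.26   90.8 ] yaw [3.1408e+00 1.3000e-03 2.2303e+00] F [0.47 0.18 0.91] M [-0.048 -0.001  0.031] gap 0.63 0.0
```

>>> step_arm --series '[-1, 0, -6, 0, 1, 0, 0, -6, 0, 1, 0, 0, -1, 0, 1, 0, 0, 0, 0, 1]'

```text
clock: 22.28
eef_pos: [576.8, -213.5, 76.8]
eef_rot: [3.141, 0.001, 2.23]
wrist_force: [0.8, 0.8, 5.2]
finger_gap: 0.1
finger_force: 2.0
```

>>> step_arm --series '[0, 0, -2, 0, 1, 0, 0, 0, 0, 1]'

```text
clock: 22.52
eef_pos: [576.8, -213.6, 75.2]
eef_rot: [3.141, 0.001, 2.23]
wrist_force: [-1.0, 1.1, 9.5]
finger_gap: 0.6
finger_force: 4.7
```

>>> step_arm --series '[0, 0, -1, 0, 1, 0, 0, 0, 0, 1]'

```text
clock: 22.78
eef_pos: [576.9, -213.6, 75.1]
eef_rot: [3.141, 0.001, 2.23]
wrist_force: [-4.8, 2.6, 17.2]
finger_gap: 0.2
finger_force: 8.8
```

```bash
python3 st.py
```

```text
22.775 [ 576.89 -213.62   75.05] yaw [3.1409e+00 1.2000e-03 2.2299e+00] F [-4.79  2.56 17.16] M [ 0.473  0.896 -0.018] gap 0.21 8.8
```

The button is bottomed: force jumped to 17 N with no more travel. I'll hold briefly, then retreat.

>>> step_arm --series '[0, 0, 0, 0, 1, 0, 0, 0, 0, 1, 0, 0, 0, 0, 1, 0, 0, 10, 0, 1, 0, 0, 30, 0, 1, 0, 0, 40, 0, 1, -20, 0, 50, 0, 1, -40, 0, 30, 0, 1, 0, 40, 0, 0, 1, 0, 40, 0, 0, 1, 0, 0, 0, 0, 0.6, 0, 0, 0, 0, 0.6]'

```text
clock: 24.28
eef_pos: [516.4, -133.9, 233.3]
eef_rot: [-3.141, -0.0, 2.23]
wrist_force: [0.3, -0.8, 0.6]
finger_gap: 17.0
finger_force: 0.0
```

```bash
python3 - <<'E'
from h import *
i=manip.camera_info("wrist");p,d=manip.camera("wrist");C=cloud(i,d);print(manip.read_state()['eef_pos'])
A=np.array([566.2,-90.1])
m=(C[...,2]>76)&(C[...,2]<95)&(np.hypot(C[...,0]-A[0],C[...,1]-A[1])<26);print(m.sum(),cv2.minAreaRect(C[m][:,:2].astype(np.float32)))
p2=manip.camera("scene")[0];p0=cv2.imread('pics/scene0.png')
cv2.imwrite('pics/f.png',p2[120:320,160:460])
E
```

```text
[ 516.4273722  -134.18194499  233.21403159]
535 ((566.0081176757812, -90.217041015625), (13.332465171813965, 37.198883056640625), 43.802642822265625)
```

View pics/f.png

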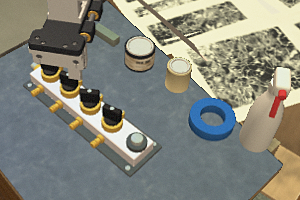

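The final view shows the button back out near (137,141) in the crop, the handle still shut, and the tins and tape where they were.

```bash
python3 -c "
from cell import manip
print(manip.sign_off())"
```

```text
the job is handed in; nothing more can be done
None
```

I turned the open cock clockwise onto its seat (estimated peak seat load about 0.22 N m, inside the 0.10–0.30 snug band; about 0.12 expected after letting go, though the telltale readings were rough), pushed the bleed button fully in and let it return, left the tins and other things alone, and handed the job in at about 24 s; sign-off gave no verdict.

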